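# Load a block into the sprung feed track of a drilling fixture

### The arm

A 6-joint arm with a two-finger parallel gripper is mounted at the origin on the work surface. World frame = base frame: x ahead of the robot, y to its left, z up, the work surface at z = 0. Lengths are in m, angles in rad, forces in N, time in s.
With the tool pointing down it reaches from about 0.4 to 0.825 m from the base axis. Payload 7 kg.
Tool frame: the origin (TCP) lies between the finger pads; the fingertips stand 8 mm ahead of it and the grasp point (between the pads) lies 11 mm behind it (arm.finger_overhang is the distance from the TCP to the fingertips, in m); z points along the fingers, y is the line along which they close (so a half turn about z gives the same grasp; the last joint's range is limited). The gripper opens to 88 mm and grips with 3 to 60 N. Pads are 19 mm wide; open, the fingers measure 130 mm over their backs; the gripper's body (78 mm by 193 mm) begins 47 mm behind the grasp point.
Start: joints at [1.47, 0.359, 0.012, 0, -1.224, -0.288], TCP at [0.256, 0.625, 0.235] pointing down, gripper open.
Joint ranges: [-3.07, 3.07], [-1.43, 2.12], [-1.02, 1.25], [-3.03, 1.67], [-3.05, -0], [-3.03, 3.03]. Speed limits (rad/s): [2.39, 2.39, 3.01, 3.14, 3.14, 3.14].

### API

Orientations are given as [roll, pitch, yaw] about the fixed x, y, z axes, in that order (R = Rz(yaw) Ry(pitch) Rx(roll)).
In Python, from station import arm gives the robot as it stands.
- The arm moves only by the tool move_arm, never from a script. Its argument "rows" is text: rows parted by semicolons, each of 7 numbers parted by spaces: the turn, a rotation vector about the tool's x, y, z in degrees, then the shift along the tool's x, y, z in m, then the finger opening in m, from 0 to 0.0876. A call has 1 to 8 rows; each row shifts and turns the commanded pose from where the row before left it, along the tool's axes as they then stand; what a row does not reach is not made up. A row lasts 1/8 s, in which the tool goes at most 62.5 mm and 10.7 degrees, less where a joint would pass 70% of its speed; a pose out of reach is approached as far as the arm can. A call is refused whole if a number of a shift passes 0.0625 or a number of a turn 10.7, either way. A call with a gripper value outside its range is refused whole. The fingers move at their own pace and stop on an object; "squeeze" is the grip in N (left out, the last holds). Time passes only in rows, so rows that do not move let the fingers close. It gives the time, the measured TCP pose, the force, the opening and the grip force at its end, in the units of the state.
- arm.get_state(): the state, without advancing time (a new reading comes with each control period).
- arm.grab_frame(name): name is "scene" or "top"; returns (picture, depth): 480x640x3 uint8, blue, green, red; 480x640 float32, m along the optical axis (not along the pixel's ray), 0 where there is no reading.
- arm.camera_model(name): a dict with "mtx" (3x3 intrinsics, pixels), "k1" (the pictures are not rectified: a ray, as slopes to the right and down, at radius r is drawn at 1 + k1 r^2 times it, then the intrinsics apply), "camera_from_world" (4x4, takes a point from world to camera coordinates). Camera axes: x right, y down, z forward; pixel columns grow to the right and rows downward; lengths in m; the calibration is good to about 2 mm. A picture is of the moment at which its call begins. camera_model takes no time and is no camera call.
- arm.job_done(): hands the job in; it is judged then, once.
The state is a dict: "t": time; "q": joint angles; "qd": joint speeds; "joint_efforts": joint torques, N m; "eef_pos": TCP position; "ee_rot": TCP orientation; "force": force on the tool from outside, world axes, zero at the start; "moment": the same for the moment, N m; "width": finger opening in m; "gripper_force": force on a finger pad.
Only numpy, scipy, OpenCV 4.12 (cv2) and the standard library are available. Lean on these libraries where they do the work, as an engineer would, in place of code of your own. Each camera call takes 0.05 s, during which the arm holds its last target. There are 200 camera calls.

### The job

Pull the sprung pusher of the drilling fixture back until it stays back, and stand the tall rectangular aluminium block upright on the floor of the feed track, lengthwise between the end stop and the pusher. Then nudge the pusher forward so that it snaps shut and holds the block against the end stop.

Things in the scene. Friction and masses are not known exactly. Their poses are not given: they have to be found in the camera images.
- seat (a point): Middle of the end stop's foot, on the fixed fixture's track floor, 12 mm above the table. x: along the track, from stop to pusher (pull-back way); y across; z up. Steel end stop: x -35 to 0, 28 high above the floor. Side rails, to x = 117: 34 mm apart, above 7 mm flaring to a 53 mm mouth 15 mm up. Rear guide x 120 to 135, 28 high. A spring strut (top 27 up) joins pusher and post at x 83, y 52.
- pusher (a joint): Pusher's slide along the track, m: 0 shut, 0.075 fully back. Black block 30 x 30 mm, top 28 mm above the floor, front face at x = 10 mm + this. Over-centre spring: below 0.058 it drives the pusher to the stop (6 N at 0, 5 N at 0.03); beyond, it keeps it back (3 N at 0.075). Nudged forward past 0.058 it snaps shut at up to 0.15 m/s, pushing what is in front. Reads 0.030 shut on the block.
- knob_top (a point): Centre of the top of the pusher's knob: an upright steel post, 16 mm in diameter, 37 mm high, on the middle of the pusher (28 to 65 mm above the track floor). Moves with the pusher, on the track's centre line at x = 25 mm + joint value from the seat. Axes as the seat's. The fixture's only tall part.
- block_center (a point): Centre of the tall aluminium block to load: 40 mm long (x), 24 wide (y), 50 high (z), about 0.12 kg, standing on the table; a dark hole in each long side, two small ones in the top. Near it are parts that do not belong in the track: a round spacer (28 mm diameter, 50 high), a low block (40 x 36 x 18 mm), a screwdriver and a clamp.
There are look-alikes about, which are no part of the job. What is shaped like the part that bears block_center but red or yellow is not meant.

How it is judged:
By the outcome, as a careful person would: the job done as asked, in the order asked, and still so for the second after the job is handed in, with the robot touching nothing.
It also fails if it takes over 61 s, if anything falls off the work surface, if the arm or the gripper's body presses on something with over 40 N, if the wrist force passes 120 N, or if a joint passes its speed limit or range.

## Working session

There is one attempt and no reset: what is moved stays moved. The work goes in short steps, Python scripts to look and compute and a tool call to move; the robot and the scene stay as the last step left them, time stands still between calls to the robot, and variables do not carry over. Pictures are saved under pics/ and viewed, at most 10 in all, crops included, and the job is handed in when it is done.

Besides the shell and the picture viewer there is one more tool, called by a JSON object that holds its "api" and its "payload". move_arm: Moves the arm, as the interface text tells. Its arguments: {"type":"object","properties":{"rows":{"type":"string"},"squeeze":{"type":"number"}},"required":["rows"]}

```bash
ls; mkdir -p pics
cat > h.py <<'E'
import numpy as np, cv2
from station import arm
def grab(n,tag):
    p,d=arm.grab_frame(n); cv2.imwrite(f'pics/{tag}.png',p); np.save(f'/tmp/{tag}.npy',d); return p,d
def undist(n,uv):
    m=arm.camera_model(n); K=np.array(m["mtx"]); D=np.array([m["k1"],0,0,0,0.])
    return cv2.undistortPoints(np.array(uv,float).reshape(-1,1,2),K,D).reshape(-1,2)
def plane(n,uv,z):
    T=np.linalg.inv(np.array(arm.camera_model(n)["camera_from_world"])); r=undist(n,uv)
    d=np.c_[r,np.ones(len(r))]@T[:3,:3].T; o=T[:3,3]
    return o+d*((z-o[2])/d[:,2])[:,None]
def cloud(n,uv,dep):
    T=np.linalg.inv(np.array(arm.camera_model(n)["camera_from_world"])); r=undist(n,uv)
    return (np.c_[r,np.ones(len(r))]*np.asarray(dep)[:,None])@T[:3,:3].T+T[:3,3]
E
python3 - <<'E'
from h import *
for n in("scene","top"):
    grab(n,n+"0"); m=arm.camera_model(n); print(n,m["mtx"],m["k1"],np.round(np.linalg.inv(m["camera_from_world"]),3))
print(arm.get_state())
E
```

```text
pics
scene [[486.28121772   0.         325.62020147]
 [  0.         486.28121772 237.69867458]
 [  0.           0.           1.        ]] -0.02110201169770211 [[ 2.110e-01  7.040e-01 -6.780e-01  1.024e+00]
 [ 9.780e-01 -1.530e-01  1.460e-01 -1.870e-01]
 [-1.000e-03 -6.940e-01 -7.200e-01  5.930e-01]
 [ 0.000e+00  0.000e+00  0.000e+00  1.000e+00]]
top [[453.78362453   0.         320.09251904]
 [  0.         453.78362453 243.14771671]
 [  0.           0.           1.        ]] -0.08040893894763138 [[ 0.012 -0.985  0.172  0.405]
 [-1.    -0.013 -0.004 -0.088]
 [ 0.006 -0.172 -0.985  0.706]
 [ 0.     0.     0.     1.   ]]
{'t': 0.1, 'q': array([ 1.47010081e+00,  3.59338472e-01,  1.11562433e-02, -3.10072678e-04,
       -1.22410606e+00, -2.88120028e-01]), 'qd': array([-3.04278155e-04, -1.11635275e-03,  1.98463337e-03,  1.22261052e-03,
        5.51309102e-04,  1.97106944e-05]), 'joint_efforts': array([-1.00820806e-03, -5.84162772e+01,  2.93750989e+01,  7.01544151e+00,
        1.02158601e-02, -4.71357362e-05]), 'eef_pos': array([0.25573736, 0.62421861, 0.23370359]), 'ee_rot': array([ 3.14007935e+00, -1.44493795e-04, -3.88921010e-01]), 'force': array([0.78451857, 0.31585743, 0.38718543]), 'moment': array([ 0.0072927 , -0.05524093,  0.03477906]), 'gripper_force': 0.0, 'width': 0.08739810483476741}
```

View pics/top0.png

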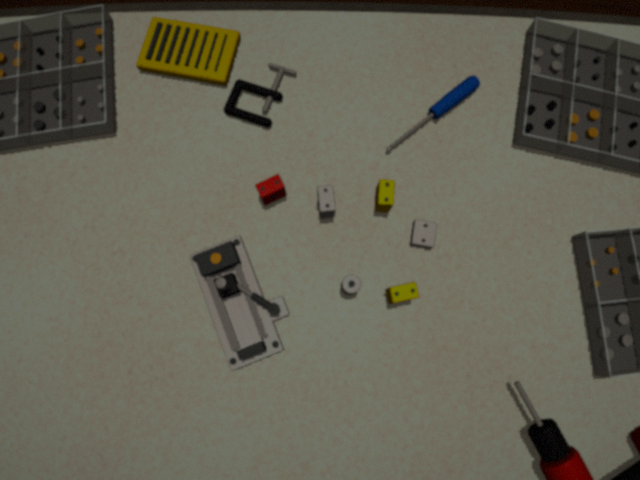

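View pics/scene0.png

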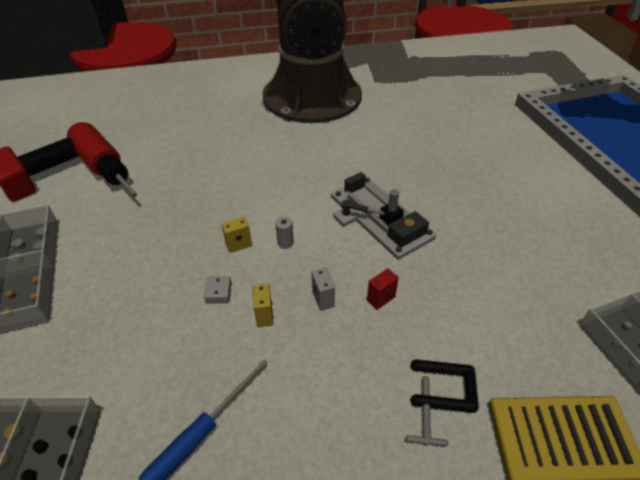

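The top view shows the fixture with its end stop at (217,258), knob at about (222,283) and rear guide at (250,350). The tall grey block is at (327,200), the spacer at (351,285) and the low block at (424,233). The scene view shows the knob at (393,197) and the block at (322,288).

Run:
```python
from h import *
p=cv2.imread('pics/top0.png'); s=cv2.imread('pics/scene0.png')
a=cv2.resize(p[170:375,180:350],None,fx=2.9,fy=2.9,interpolation=cv2.INTER_CUBIC)
b=cv2.resize(s[160:320,300:450],None,fx=2,fy=2,interpolation=cv2.INTER_CUBIC)
c=np.zeros((595,800,3),np.uint8); c[:a.shape[0],:a.shape[1]]=a; c[:b.shape[0],500:500+b.shape[1]]=b
cv2.imwrite('pics/crop1.png',np.clip(c*1.6,0,255).astype(np.uint8))
# heights from depth
for n,tag,box in(("top","top0",(190,165,345,375)),):
    d=np.load(f'/tmp/{tag}.npy'); x0,y0,x1,y1=box
    v,u=np.mgrid[y0:y1,x0:x1]; uv=np.c_[u.ravel(),v.ravel()]; dd=d[y0:y1,x0:x1].ravel(); ok=dd>0
    P=cloud(n,uv[ok],dd[ok]); 
    print("table z",np.median(P[:,2]))
    for lo,hi,nm in((.042,.06,'block'),(.066,.09,'knob'),(.033,.046,'28tops')):
        M=np.zeros(d.shape,np.uint8); k=(P[:,2]>lo)&(P[:,2]<hi); q=uv[ok][k]; M[q[:,1],q[:,0]]=255
        N,L,S,C=cv2.connectedComponentsWithStats(M)
        for i in range(1,N):
            if S[i,4]>15:
                w=L[q[:,1],q[:,0]]==i; pts=P[k][w]
                print(nm,S[i],C[i].round(1),pts.mean(0).round(4),np.round(cv2.minAreaRect((pts[:,:2]*1000).astype(np.float32)),1) if 0 else cv2.minAreaRect((pts[:,:2]*1000).astype(np.float32)))
```

```text
table z 0.0011701607417746729
block [255 174  31  25 441] [270.1 186.3] [ 0.6053 -0.0139  0.0499] ((606.2529907226562, -13.32929801940918), (24.437808990478516, 39.70376968383789), 27.002037048339844)
block [318 185  18  29 432] [326.5 198.8] [ 0.5869 -0.0989  0.0502] ((587.9118041992188, -98.90130615234375), (40.35410690307617, 23.985519409179688), 6.7864990234375)
block [211 253  11  11  59] [215.7 258.1] [0.4963 0.0639 0.0433] ((496.3711242675781, 63.68023681640625), (15.188031196594238, 14.970754623413086), 3.2181029319763184)
block [342 278   3  13  27] [343.3 284. ] [ 0.46   -0.1245  0.049 ] ((460.1608581542969, -124.23780059814453), (17.108375549316406, 2.9072952270507812), 1.039411187171936)
block [224 281   8   9  23] [228.1 285.7] [0.4551 0.0423 0.0503] ((455.3112487792969, 42.798980712890625), (5.9910993576049805, 13.463859558105469), 65.74600982666016)
knob [215 277  13  12 114] [221.  282.5] [0.4575 0.0473 0.0763] ((457.48211669921875, 47.944156646728516), (15.530694961547852, 14.093696594238281), 69.80010986328125)
28tops [262 188  24  13  68] [273.4 194.4] [ 0.5957 -0.0183  0.0396] ((595.883544921875, -18.5613956451416), (1.792160987854004, 39.20286178588867), 26.54254722595215)
28tops [320 211  16   4  32] [327.5 212.6] [ 0.5683 -0.1009  0.0393] ((568.3308715820312, -100.9413833618164), (1.7611191272735596, 22.878551483154297), 4.253726959228516)
28tops [194 241  46  35 955] [216.3 258.6] [0.4959 0.0637 0.0404] ((495.96136474609375, 64.70440673828125), (35.28989028930664, 61.233367919921875), 22.402055740356445)
28tops [216 273  64  41 564] [246.3 293.9] [0.4445 0.0173 0.0388] ((437.61773681640625, 17.30380630493164), (98.21540069580078, 37.9000358581543), 56.68881607055664)
28tops [236 341  29  20 303] [250.4 350.4] [0.3632 0.0082 0.0404] ((363.039306640625, 8.601659774780273), (15.10825252532959, 40.563682556152344), 23.073923110961914)
```

View pics/crop1.png

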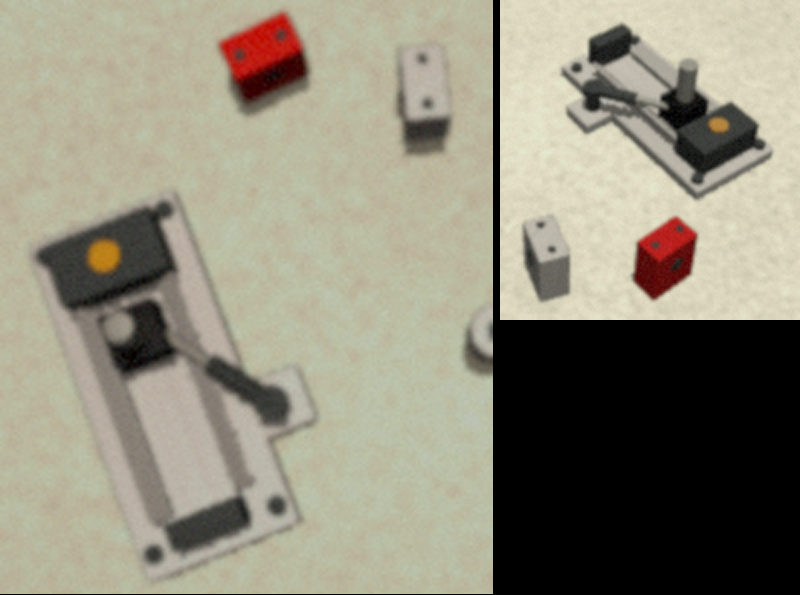

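The crop confirms the parts. The end stop (35×61 mm) and rear guide tops are at z=0.040, the knob top at z=0.076 and the block top (40×24 mm) at z=0.050, all matching the given sizes.

From these, the track x axis points at -157.2° and the seat is at about (0.480, 0.058). The knob is at (0.457, 0.048). The block is at (0.588, -0.099) with its long axis at 6.8°.

{"api": "move_arm", "payload": {"rows": "0 0 -9 0.03 0.04 0 0.06; 0 0 -9 0.03 0.04 0 0.06; 0 0 -9 0.03 0.04 0 0.06; 0 0 -9 0.03 0.04 0 0.06; 0 0 -9 0.03 0.04 0 0.06; 0 0 0 0 0.05 0.01 0.06; 0 0 0 0 0.05 0.01 0.06; 0 0 0 0 0.05 0.01 0.06", "squeeze": 40}}

```text
t: 1.1
eef_pos: [0.4455, 0.2791, 0.2041]
ee_rot: [3.142, 0.0, 0.397]
force: [0.2, 0.0, 0.0]
width: 0.0599
gripper_force: 0.0
```

```bash
cat >> h.py <<'E'
from scipy.spatial.transform import Rotation as Ro
def go(x,y,z,yaw):
    s=arm.get_state(); R=Ro.from_euler('xyz',s["ee_rot"]); T=Ro.from_euler('xyz',[np.pi,0,np.radians(yaw)])
    print('pos',s["eef_pos"].round(4),'yaw',np.degrees(s["ee_rot"]).round(2),'t',s["t"],'F',s["force"].round(1),'w',round(s["width"],4))
    print('shift now',R.inv().apply(np.array([x,y,z])-s["eef_pos"]).round(4),'after turn',T.inv().apply(np.array([x,y,z])-s["eef_pos"]).round(4),'turn',np.degrees((R.inv()*T).as_rotvec()).round(2))
E
python3 -c "
from h import *
go(.457,.0478,.12,22.8)"
```

```text
pos [0.4455 0.2791 0.2041] yaw [1.800e+02 2.000e-02 2.273e+01] t 1.1 F [0.2 0.  0. ] w 0.0599
shift now [-0.0787  0.2178  0.0841] after turn [-0.079   0.2177  0.0841] turn [ 0.    0.02 -0.07]
```

{"api": "move_arm", "payload": {"rows": "0 0 0 -0.013 0.036 0.014 0.06; 0 0 0 -0.013 0.036 0.014 0.06; 0 0 0 -0.013 0.036 0.014 0.06; 0 0 0 -0.013 0.036 0.014 0.06; 0 0 0 -0.013 0.036 0.014 0.06; 0 0 0 -0.014 0.038 0.014 0.06; 0 0 0 0 0 0 0.06"}}

```text
t: 1.98
eef_pos: [0.4552, 0.0467, 0.1193]
ee_rot: [3.142, 0.003, 0.393]
force: [-0.6, 0.5, -0.3]
width: 0.0601
gripper_force: 0.0
```

```bash
python3 -c "
from h import *
p,d=grab('scene','s1');go(.457,.0478,.055,22.8)
c=p[100:300,280:480]; cv2.imwrite('pics/s1c.png',np.clip(cv2.resize(c,None,fx=3,fy=3)*1.5,0,255)[:600])"
```

```text
pos [0.456  0.0479 0.12  ] yaw [1.7999e+02 8.0000e-02 2.2590e+01] t 2.025 F [-0.2 -0.1  1.3] w 0.0597
shift now [0.0009 0.0005 0.065 ] after turn [0.0008 0.0005 0.065 ] turn [ 0.01  0.08 -0.21][ WARN:0@1.354] global loadsave.cpp:1063 imwrite_ Unsupported depth image for selected encoder is fallbacked to CV_8U.
```

View pics/s1c.png

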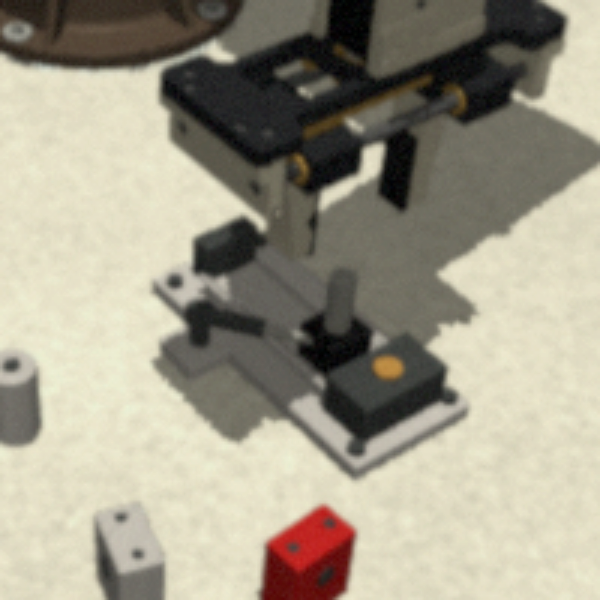

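The open fingers straddle the knob across the track, with the knob at crop (342,300). I'll descend, grip and check.

{"api": "move_arm", "payload": {"rows": "0 0 0 0.001 0 0.02 0.06; 0 0 0 0 0 0.02 0.06; 0 0 0 0 0 0.015 0.06; 0 0 0 0 0 0.01 0.06; 0 0 0 0 0 0 0.014; 0 0 0 0 0 0 0.01; 0 0 0 0 0 0 0.01; 0 0 0 0 0 0 0.01", "squeeze": 40}}

```text
t: 3.02
eef_pos: [0.4577, 0.0497, 0.056]
ee_rot: [-3.141, -0.001, 0.397]
force: [0.3, 0.4, -0.0]
width: 0.0257
gripper_force: 0.0
```

{"api": "move_arm", "payload": {"rows": "0 0 0 0 0 0 0.01; 0 0 0 0 0 0 0.01; 0 0 0 0 0 0 0.01; 0 0 0 0 0 0 0.01"}}

```text
t: 3.52
eef_pos: [0.458, 0.0486, 0.0559]
ee_rot: [3.14, -0.0, 0.397]
force: [5.9, -8.1, -0.5]
width: 0.0151
gripper_force: 40.0
```

{"api": "move_arm", "payload": {"rows": "0 0 0 -0.01 0.001 0 0.01; 0 0 0 -0.01 0 0 0.01; 0 0 0 -0.01 0 0 0.01; 0 0 0 -0.01 0 0 0.01; 0 0 0 -0.01 0 0 0.01; 0 0 0 -0.01 0 0 0.01; 0 0 0 -0.008 0 0 0.01; 0 0 0 0 0 0 0.01"}}

```text
t: 4.53
eef_pos: [0.3942, 0.0217, 0.0558]
ee_rot: [3.141, 0.001, 0.397]
force: [-1.5, -2.7, 7.0]
width: 0.0151
gripper_force: 40.0
```

```bash
python3 -c "
from h import *
go(.480-.1*.9217,.0577-.1*.388,.055,22.8)"
```

```text
pos [0.3942 0.0217 0.0558] yaw [1.7999e+02 6.0000e-02 2.2720e+01] t 4.525 F [-1.5 -2.7  7. ] w 0.0151
shift now [-0.007   0.0001  0.0008] after turn [-0.007   0.0001  0.0008] turn [ 0.01  0.06 -0.08]
```

{"api": "move_arm", "payload": {"rows": "0 0 0 -0.004 0 0 0.01; 0 0 0 0 0 0 0.06; 0 0 0 0 0 0 0.06; 0 0 0 0 0 0 0.06; 0 0 0 0 0 0 0.06; 0 0 0 0 0 0 0.06; 0 0 0 0 0 -0.01 0.06; 0 0 0 0 0 -0.03 0.06"}}

```text
t: 5.52
eef_pos: [0.3905, 0.0203, 0.0956]
ee_rot: [3.141, 0.003, 0.397]
force: [1.1, 0.5, 0.6]
width: 0.0601
gripper_force: 0.0
```

```bash
python3 -c "
from h import *
go(.5875,-.0989,.14,6.8)"
```

```text
pos [0.3905 0.0203 0.0956] yaw [179.98   0.19  22.72] t 5.525 F [1.1 0.5 0.6] w 0.0601
shift now [ 0.1355  0.1861 -0.0448] after turn [ 0.1815  0.1417 -0.0444] turn [ 0.05  0.18 15.92]
```

{"api": "move_arm", "payload": {"rows": "0 0 8 0 0 -0.022 0.06; 0 0 8 0 0 -0.022 0.06; 0 0 0 0.036 0.028 0 0.06; 0 0 0 0.036 0.028 0 0.06; 0 0 0 0.036 0.028 0 0.06; 0 0 0 0.036 0.028 0 0.06; 0 0 0 0.0375 0.0297 0 0.06; 0 0 0 0 0 0 0.06"}}

```text
t: 6.52
eef_pos: [0.5903, -0.1003, 0.1393]
ee_rot: [3.141, 0.0, 0.115]
force: [0.2, -0.1, 0.3]
width: 0.0604
gripper_force: 0.0
```

Run:
```python
from h import *
p,d=grab('top','t2'); q,e=grab('scene','s2')
go(.5875,-.0989,.030,6.8)
a=cv2.resize(p[150:380,180:380],None,fx=2,fy=2); b=cv2.resize(q[140:340,250:450],None,fx=2,fy=2)
c=np.zeros((460,800,3),np.uint8); c[:460,:400]=a; c[:400,400:]=b
cv2.imwrite('pics/c2.png',cv2.convertScaleAbs(c,alpha=1.5))
```

```text
pos [ 0.5879 -0.099   0.1394] yaw [-1.7999e+02  6.0000e-02  6.6600e+00] t 6.625 F [-0.3  0.1 -1.1] w 0.06
shift now [-0.0003 -0.0002  0.1094] after turn [-0.0004 -0.0002  0.1094] turn [-0.01  0.06 -0.14]
```

View pics/c2.png

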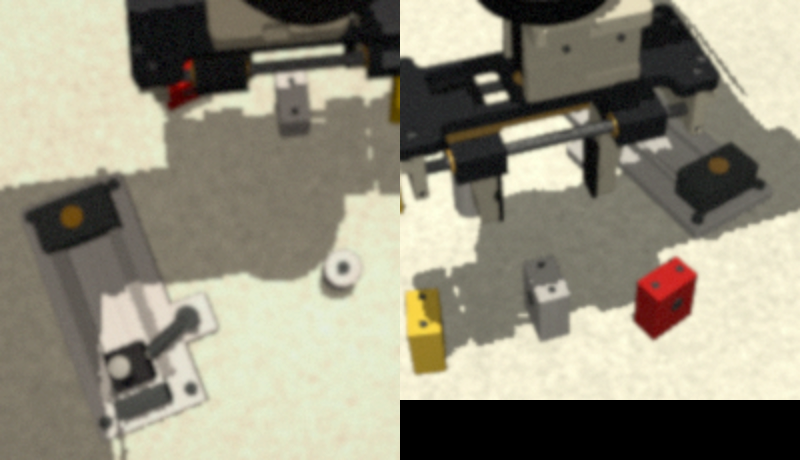

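The pusher stays back against the rear guide (crop 125,365), and the gripper is lined up over the block at (292,105). The red and yellow blocks are clear of the fingers, so I'll descend and grip.

{"api": "move_arm", "payload": {"rows": "0 0 0 0 0 0.035 0.06; 0 0 0 0 0 0.035 0.06; 0 0 0 0 0 0.026 0.06; 0 0 0 0 0 0.013 0.06; 0 0 0 0 0 0 0.015; 0 0 0 0 0 0 0.015; 0 0 0 0 0 0 0.015; 0 0 0 0 0 0 0.015", "squeeze": 25}}

```text
t: 7.62
eef_pos: [0.5886, -0.0986, 0.0313]
ee_rot: [-3.142, -0.001, 0.117]
force: [0.0, 1.0, -0.1]
width: 0.0256
gripper_force: 0.0
```

{"api": "move_arm", "payload": {"rows": "0 0 0 0 0 0 0.015; 0 0 0 0 0 0 0.015; 0 0 0 0 0 0 0.015; 0 0 0 0 0 0 0.015"}}

```text
t: 8.12
eef_pos: [0.5886, -0.0986, 0.0312]
ee_rot: [3.141, -0.001, 0.118]
force: [-1.1, 2.0, 6.0]
width: 0.0236
gripper_force: 25.0
```

{"api": "move_arm", "payload": {"rows": "0 0 0 0 0 -0.02 0.015; 0 0 0 0 0 -0.035 0.015; 0 0 -8 0 0 -0.035 0.015; 0 0 -8.1 0 0 0 0.015; 0 0 0 0 0 0 0.015"}}

```text
t: 8.75
eef_pos: [0.588, -0.0986, 0.1206]
ee_rot: [-3.141, -0.0, 0.397]
force: [-1.0, 0.2, -1.8]
width: 0.0237
gripper_force: 25.0
```

```bash
python3 -c "
from h import *
go(.4579,.0486,.12,22.8)"
```

```text
pos [ 0.588  -0.0986  0.1206] yaw [-1.7998e+02 -1.0000e-02  2.2760e+01] t 8.75 F [-1.   0.2 -1.8] w 0.0237
shift now [-0.063  -0.1861  0.0006] after turn [-0.0629 -0.1861  0.0006] turn [-0.02 -0.01 -0.04]
```

{"api": "move_arm", "payload": {"rows": "0 0 0 -0.01 -0.03 0 0.015; 0 0 0 -0.013 -0.039 0 0.015; 0 0 0 -0.013 -0.039 0 0.015; 0 0 0 -0.013 -0.039 0 0.015; 0 0 0 -0.009 -0.026 0 0.015; 0 0 0 -0.005 -0.013 0 0.015; 0 0 0 0 0 0 0.015; 0 0 0 0 0 0 0.015"}}

```text
t: 9.75
eef_pos: [0.4585, 0.0481, 0.1204]
ee_rot: [3.141, 0.0, 0.397]
force: [0.1, 0.5, -0.9]
width: 0.0237
gripper_force: 25.0
```

Run:
```python
from h import *
p,d=grab('top','t3'); q,e=grab('scene','s3')
go(.4579,.0486,.046,22.8)
a=cv2.resize(p[190:390,150:350],None,fx=2,fy=2); b=cv2.resize(q[140:280,290:450],None,fx=2.5,fy=2.5)
c=np.zeros((400,800,3),np.uint8); c[:400,:400]=a; c[:350,400:]=b
cv2.imwrite('pics/c3.png',cv2.convertScaleAbs(c,alpha=1.5))
```

```text
pos [0.4585 0.0479 0.1204] yaw [1.7999e+02 2.0000e-02 2.2750e+01] t 9.85 F [ 0.7 -1.  -0.7] w 0.0235
shift now [-0.0002 -0.0009  0.0744] after turn [-0.0003 -0.0009  0.0744] turn [ 0.01  0.02 -0.05]
```

View pics/c3.png

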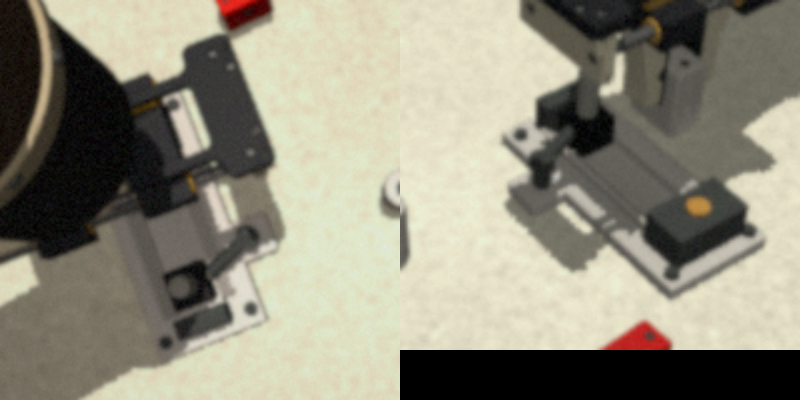

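The block hangs upright above the track (scene crop 680,95), and the pusher is still back. I'll lower it to about 3 mm above the floor.

{"api": "move_arm", "payload": {"rows": "0 0 0 0 -0.001 0.02 0.015; 0 0 0 0 0 0.02 0.015; 0 0 0 0 0 0.016 0.015; 0 0 0 0 0 0.01 0.015; 0 0 0 0 0 0.008 0.015; 0 0 0 0 0 0 0.015; 0 0 0 0 0 0 0.015"}}

```text
t: 10.72
eef_pos: [0.458, 0.0494, 0.047]
ee_rot: [3.142, -0.001, 0.398]
force: [-0.4, 0.0, -1.7]
width: 0.0237
gripper_force: 25.0
```

Run:
```python
from h import *
go(.4579,.0486,.0433,22.8)
q,e=grab('scene','s4')
cv2.imwrite('pics/c4.png',cv2.convertScaleAbs(cv2.resize(q[140:280,290:450],None,fx=4,fy=4),alpha=1.6))
```

```text
pos [0.458  0.0494 0.047 ] yaw [ 1.800e+02 -4.000e-02  2.282e+01] t 10.725 F [-0.4  0.  -1.7] w 0.0237
shift now [-0.0004  0.0007  0.0036] after turn [-0.0004  0.0007  0.0037] turn [ 0.   -0.04  0.02]
```

View pics/c4.png

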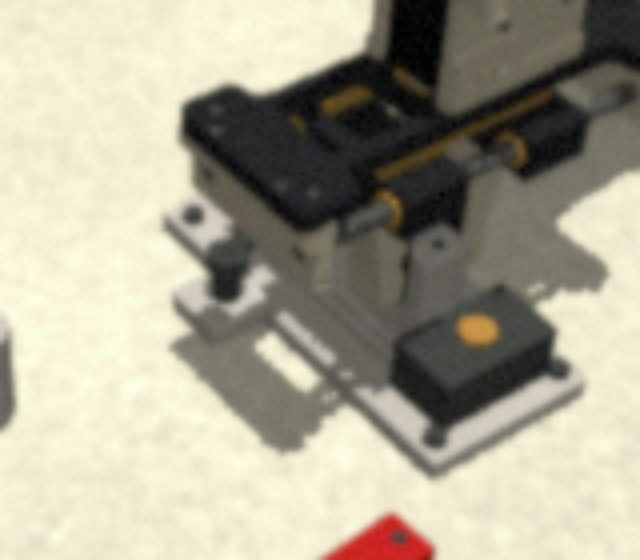

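The block is between the rails, just behind the end stop (crop 435,265). I'll set it down.

{"api": "move_arm", "payload": {"rows": "0 0 0 0 0.0007 0.0015 0.015; 0 0 0 0 0 0.001 0.015; 0 0 0 0 0 0.001 0.015; 0 0 0 0 0 0 0.015"}}

```text
t: 11.28
eef_pos: [0.458, 0.0486, 0.0432]
ee_rot: [3.142, -0.0, 0.398]
force: [-1.0, -0.2, 0.7]
width: 0.0236
gripper_force: 25.0
```

{"api": "move_arm", "payload": {"rows": "0 0 0 0.001 0 0 0.015; 0 0 0 0.001 0 0 0.015; 0 0 0 0 0 0 0.015"}}

```text
t: 11.65
eef_pos: [0.4598, 0.0493, 0.0431]
ee_rot: [3.141, 0.0, 0.398]
force: [-3.0, -0.4, 5.4]
width: 0.0238
gripper_force: 25.0
```

{"api": "move_arm", "payload": {"rows": "0 0 0 0.001 0 0 0.015; 0 0 0 0 0 0 0.015; 0 0 0 0 0 0 0.03; 0 0 0 0 0 0 0.04; 0 0 0 0 0 0 0.05; 0 0 0 0 0 0 0.05; 0 0 0 0 0 -0.01 0.05; 0 0 0 0 0 -0.03 0.05"}}

```text
t: 12.65
eef_pos: [0.4598, 0.0493, 0.0829]
ee_rot: [3.141, 0.003, 0.398]
force: [0.2, 0.6, 0.3]
width: 0.0502
gripper_force: 0.0
```

{"api": "move_arm", "payload": {"rows": "0 0 0 0 0 -0.05 0.05; 0 0 0 -0.04 0 0 0.04; 0 0 0 -0.04 0 0 0.02; 0 0 0 -0.022 0 0 0; 0 0 0 0 0 0 0; 0 0 0 0 0 0 0"}}

```text
t: 13.4
eef_pos: [0.3675, 0.0106, 0.1338]
ee_rot: [-3.141, -0.002, 0.399]
force: [0.1, 0.1, 0.4]
width: 0.0057
gripper_force: 0.0
```

Run:
```python
from h import *
go(.480-.125*.9217,.0577-.125*.388,.057,22.8)
q,e=grab('scene','s5')
cv2.imwrite('pics/c5.png',cv2.convertScaleAbs(cv2.resize(q[140:280,290:450],None,fx=4,fy=4),alpha=1.6))
```

```text
pos [0.3675 0.0106 0.1338] yaw [-1.7999e+02 -1.0000e-01  2.2840e+01] t 13.4 F [0.1 0.1 0.4] w 0.0057
shift now [-0.0032  0.0003  0.0768] after turn [-0.003   0.0003  0.0768] turn [-0.01 -0.1   0.04]
```

View pics/c5.png

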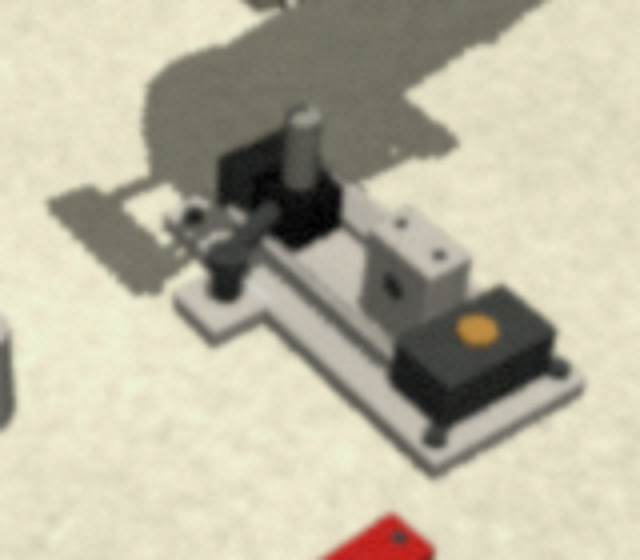

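The block stands upright against or near the stop (crop 420,270), and the pusher is held back with its knob at (300,150). Next I'll go down behind the knob with the fingers closed.

{"api": "move_arm", "payload": {"rows": "0 0 0 -0.003 0 0 0; 0 0 0 0 0 0.02 0; 0 0 0 0 0 0.014 0; 0 0 0 0 0 0 0"}}

```text
t: 13.95
eef_pos: [0.3633, 0.0087, 0.0982]
ee_rot: [3.141, 0.003, 0.398]
force: [-0.6, 0.1, 0.0]
width: 0.0004
gripper_force: 0.0
```

{"api": "move_arm", "payload": {"rows": "0 0 0 0 0 0.013 0; 0 0 0 0 0 0.013 0; 0 0 0 0 0 0.012 0; 0 0 0 0 0 0 0"}}

```text
t: 14.45
eef_pos: [0.3638, 0.0089, 0.0609]
ee_rot: [3.141, 0.002, 0.398]
force: [0.5, 0.3, 0.8]
width: 0.0004
gripper_force: 0.0
```

{"api": "move_arm", "payload": {"rows": "0 0 0 0.006 0 0 0; 0 0 0 0.006 0 0 0; 0 0 0 0.006 0 0 0; 0 0 0 0.005 0 0 0; 0 0 0 0.005 0 0 0; 0 0 0 0.003 0 0 0; 0 0 0 0 0 0 0"}}

```text
t: 15.32
eef_pos: [0.3933, 0.0216, 0.0612]
ee_rot: [-3.141, -0.001, 0.399]
force: [0.2, -0.5, -0.9]
width: 0.0006
gripper_force: 0.0
```

{"api": "move_arm", "payload": {"rows": "0 0 0 -0.004 0 0 0; 0 0 0 0 0 -0.03 0; 0 0 0 0 0 -0.05 0; 0 0 0 0 0 -0.04 0; 0 0 0 0 -0.05 0 0; 0 0 0 0 -0.06 0 0; 0 0 0 0 -0.06 0 0; 0 0 0 0 0 0 0"}}

```text
t: 16.32
eef_pos: [0.3214, 0.1796, 0.1815]
ee_rot: [-3.14, -0.001, 0.406]
force: [-0.4, -0.4, -0.1]
width: 0.0006
gripper_force: 0.0
```

Run:
```python
from h import *
p,d=grab('top','t6'); q,e=grab('scene','s6')
a=cv2.resize(p[190:390,150:350],None,fx=2,fy=2); b=cv2.resize(q[140:280,290:450],None,fx=2.5,fy=2.5)
c=np.zeros((400,800,3),np.uint8); c[:400,:400]=a; c[:350,400:]=b
cv2.imwrite('pics/c6.png',cv2.convertScaleAbs(c,alpha=1.5))
v,u=np.mgrid[230:375,190:300]; uv=np.c_[u.ravel(),v.ravel()]; P=cloud('top',uv,d[230:375,190:300].ravel())
L=(P[:,:2]-[.480,.0577])@np.array([[-.9217,.388],[-.388,-.9217]])*1000
for lo,hi in((.058,.066),(.071,.085)):
    k=(P[:,2]>lo)&(P[:,2]<hi)&(L[:,0]>-5)&(L[:,0]<110)&(abs(L[:,1])<25); print(k.sum(),P[k,2].mean(),L[k].mean(0),cv2.minAreaRect(L[k].astype(np.float32)))
```

```text
472 0.06252077345395476 [21.09266786  0.55234101] ((30.69066047668457, 0.13887596130371094), (61.985069274902344, 24.473777770996094), 1.2943320274353027)
107 0.07733439233174627 [54.2161319   0.94725711] ((53.91646957397461, 0.8888406753540039), (14.367105484008789, 13.959358215332031), 67.90938568115234)
```

View pics/c6.png

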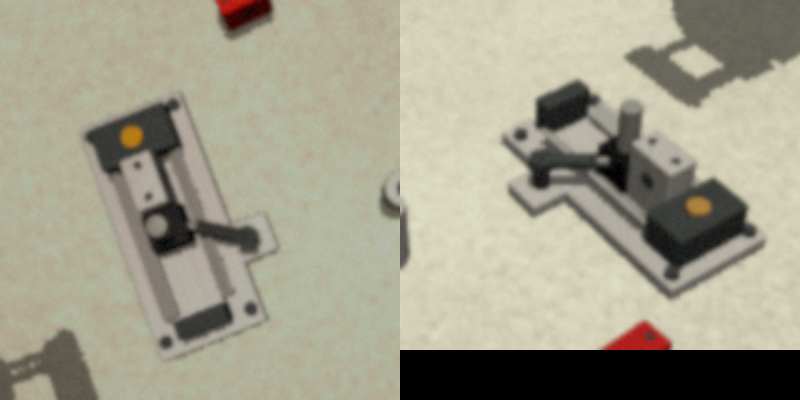

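The pusher has snapped shut on the block. The knob is at x=54 mm, where 55 means shut on the block. The block top is at z=0.062, centred at x≈20, y≈0, against the stop and upright. The arm is clear.

```bash
python3 -c "
from station import arm
print(arm.job_done())"
```

```text
the job is handed in; nothing more can be done
None
```

The job is handed in, at about 16 s of the 61 s allowed: the block stands upright in the track, held against the end stop by the snapped-shut pusher, and the arm is clear of everything.

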